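Unstack the dumpling gear on the drop-leaf table

ROBOT

A 6-joint arm with a two-finger parallel gripper is mounted at the origin on the work surface. World frame = base frame: x ahead of the robot, y to its left, z up, the work surface at z = 0. Lengths are in m, angles in rad, forces in N, time in s.
With the tool pointing down it reaches from about 0.325 to 0.775 m from the base axis. Payload 5.5 kg.
Tool frame: the origin (TCP) lies midway between the tips of the shut fingers; the grasp point (between the pads) lies 19 mm behind it; z points along the fingers, y is the line along which they close (so a half turn about z gives the same grasp; the last joint's range is limited). The gripper opens to 85 mm and grips with 20 to 120 N. Pads are 22 mm wide; open, the fingers measure 114 mm over their backs; the gripper's body (76 mm by 85 mm) begins 54 mm behind the grasp point. The pads swing forward as they close: fully open they stand 13 mm farther back than shut.
Start: joints at [-1.362, 0.091, 1.231, -0, 1.82, -0.057], TCP at [0.158, -0.579, 0.231] pointing down, gripper open.
Joint ranges: [-2.87, 2.87], [-0.86, 2.18], [0.17, 2.46], [-1.51, 4.65], [0.06, 2.69], [-2.65, 2.65]. Speed limits (rad/s): [2.57, 2.57, 3.01, 3.14, 3.14, 3.14].

INTERFACE

Orientations are given as a rotation vector (axis times angle).
In Python, from rig import * gives the robot as it stands.
- The arm moves only by the tool jog_arm, never from a script. Its argument "deltas" is one flat list of numbers, 5 for each row, row after row: the opening, from 0 (shut) to 1 (fully open), then the shift along the tool's x, y, z in cm, then the turn about the tool's z in units of 5 degrees (1.0 is 5 degrees). In form: [grip, tx, ty, tz, spin, grip, tx, ty, tz, spin, ...]. A call has 1 to 12 rows; each row is the pose to reach, as a shift and turn from the pose commanded when the call began, along the tool's axes at that moment; what a row does not reach only later rows make up. A row lasts 1/12 s, in which the tool goes at most 41.7 mm and 7.16 degrees, less where a joint would pass 70% of its speed; a pose out of reach is approached as far as the arm can. A call with a gripper value outside its range is refused whole. The fingers move at their own pace and stop on an object; the grip force is fixed at half the most. Time passes only in rows, so rows that repeat a pose let the fingers close. It gives the time, the measured TCP pose, the force and the opening at its end, in the units of the state.
- get_obs(): the state, without advancing time (a new reading comes with each control period).
- snapshot(name): name is "scene" or "top" or "wrist"; returns (picture, depth): 480x640x3 uint8, red, green, blue; 480x640 float32, m along the optical axis (not along the pixel's ray), 0 where there is no reading.
- camera_model(name): a dict with "camera_matrix" (3x3 intrinsics, pixels), "k1" (the pictures are not rectified: a ray, as slopes to the right and down, at radius r is drawn at 1 + k1 r^2 times it, then the intrinsics apply), "rvec" (rotation vector, rad) and "tvec" (3), from world to camera coordinates, as OpenCV has them; the wrist camera has in their place "T_tool_cam" (4x4, takes a point from camera to tool coordinates, whose origin is the TCP and whose axes are the flange's). Camera axes: x right, y down, z forward; pixel columns grow to the right and rows downward; lengths in m; the calibration is good to about 2 mm. A picture is of the moment at which its call begins: read the wrist's pose just before it. camera_model takes no time and is no camera call.
- close_job(): hands the job in, once; it reports no verdict.
The state is a dict: "t": time; "joint_pos": joint angles; "joint_velocities": joint speeds; "tau": joint torques, N m; "tool_pos": TCP position; "ee_rot": TCP orientation; "wrist_force": force on the tool from outside, world axes, zero at the start; "moment": the same for the moment, N m; "width": opening from 0.0 (shut) to 1.0 (fully open).
Only numpy, scipy, OpenCV 4.12 (cv2) and the standard library are available. Lean on these libraries where they do the work, as an engineer would, in place of code of your own. Each camera call takes 0.05 s, during which the arm holds its last target. There are 200 camera calls.

TASK

Take the stack apart from the top down: first stand the salt shaker in the middle of the square wooden coaster and the white cup in the middle of the saucer (either of these first), then lower the steamer insert into the pot until its flange lies on the pot's rim all round, and last lay the clear ridged tray flat, centred and square on the cork mat, its long side along the mat's long side. Keep the shaker and the cup upright throughout, let go of everything, and leave the rolling pin lying in its rest.

Things in the scene. Friction and masses are not known exactly. Their poses are not given: they have to be found in the camera images.
- shaker: Salt shaker: upright cylinder 38 mm in diameter, 80 mm tall, clear glass, white salt inside, steel twist cap (top 24 mm, same diameter). Loose, about 120 g. Starts on the floor of the insert, about 36 mm from the insert's axis on its +x side. Origin: centre of its underside; z up its axis.
- cup: Small straight white porcelain cup without handle, 46 mm in diameter, 55 mm tall, open at the top, wall 3 mm. Loose, about 110 g. Starts upright on the floor of the insert, about 36 mm from the insert's axis on its -x side; across the post from the shaker. Origin: centre of its underside; z up.
- insert: Stainless steamer insert: round perforated basket, outer diameter 132 mm, inner 126, floor 3 mm thick; flat flange 164 mm across, 22 to 25 mm above the underside. Lifting post on its axis: 14 mm thick, top 58 mm above the underside. Loose, 220 g empty. Starts on the tray's ridges near its middle, any yaw. Origin: centre of underside; z up; x towards the shaker's start.
- tray: Clear acrylic dumpling tray, 210 (x) by 156 mm (y), base 5 mm thick; three ridges along x at y = -48, 0, 48 mm, each 10 mm thick, 190 long, tops 25 mm above the underside; 3 mm lips on the long edges, tops 17 mm up. The middle ridge, over the tray's centre, is its grip, 38 mm free either side. Loose, 400 g, flat on the table under the stack. Origin: centre of underside; z up.
- coaster: Square light wooden coaster, 80 by 80 by 8 mm, fixed flat on the table: the shaker's place. Origin: centre of its underside; its top is 8 mm above.
- saucer: Round white porcelain saucer, 104 mm across at the rim and 11 mm tall, fixed on the table: the cup's place. Flat inner floor 6 mm above the table, about 80 mm across. Origin: centre of its underside.
- pot: Open stainless pot, outer diameter 154 mm, mouth 148 mm, rim 75 mm above the table; two black loop handles on its own +y and -y sides reach 103 mm from the axis. Fixed. The insert's basket drops into the mouth with 8 mm to spare all round and hangs by its flange; its underside is then 53 mm above the table. Origin: centre of the underside; z up.
- mat: Cork mat, 234 mm long (x) by 180 mm wide (y), 4 mm thick, fixed flat on the table: the tray's place. Origin: centre of its underside.
- rolling_pin: Short maple rolling pin, 200 mm long (along its y), 30 mm thick, lying in a dark wooden rest (20 mm tall; pin's top 36 mm above the table) in front of the pot. Loose; not to be disturbed. Origin: 15 mm below its axis, at mid-length.
Not all that is in view belongs to the job. Leave any purple look-alike of the pot alone.

How it is judged:
On the way, in this order (a step that is already met when the one before it is completed fails the run):
1. the shaker stands on the coaster and the cup on the saucer (horizontal distance between shaker and coaster below 0.015 m and z of shaker in the frame of coaster between 0.004 and 0.012 m and angle between each of shaker, cup's own z axis and vertical below 0.08 rad and horizontal distance between cup and saucer below 0.012 m and z of cup in the frame of saucer between 0.002 and 0.01 m), for 0.2 s.
2. the insert hangs in the pot by its flange (horizontal distance between insert and pot below 0.012 m and z of insert in the frame of pot between 0.049 and 0.057 m and angle between insert's own z axis and vertical below 0.08 rad), for 0.2 s.
3. the tray lies square on the mat (horizontal distance between tray and mat below 0.015 m and z of tray in the frame of mat between 0 and 0.008 m and angle between tray's own z axis and vertical below 0.08 rad and angle between the x axis of tray and the x axis of mat, either way round below 0.12 rad), for 0.2 s.
At the end, for the whole second after the job is handed in: Upright and level in place, heights within 4 mm: shaker within 15 mm of the coaster's centre, cup within 12 mm of the saucer's, insert by its flange on the pot's rim within 12 mm of its axis, tray within 15 mm of the mat's centre and 0.12 rad of its long side; at rest, let go (all of step 1 and all of step 2 and all of step 3 and linear speed of each of shaker, cup, insert, tray below 0.02 m/s and angular speed of each of shaker, cup, insert, tray below 0.2 rad/s); the robot touches nothing.
It fails at once if the rolling pin is moved by more than 20 mm (distance of rolling_pin from where it was at the start of the episode above 0.02 m).
It fails at once if the shaker is tipped (over 0.5 rad) (angle between shaker's own z axis and vertical above 0.5 rad).
It fails at once if the cup is tipped (over 0.5 rad) (angle between cup's own z axis and vertical above 0.5 rad).
It also fails if it takes over 128 s, if anything falls off the work surface, if the arm or the gripper's body presses on something with over 40 N, if the wrist force passes 120 N, or if a joint passes its speed limit or range.

## Working session

There is one attempt and no reset: what is moved stays moved. The work goes in short steps, Python scripts to look and compute and a tool call to move; the robot and the scene stay as the last step left them, time stands still between calls to the robot, and variables do not carry over. Pictures are saved under pics/ and viewed, on a budget of 14 in all, crops included, one or two more only if the job needs it, and the job is handed in when it is done.

Besides the shell and the picture viewer there is one more tool, called as name(argument=value, ...) on one line, values as JSON. jog_arm: Moves the arm, as the interface text tells. Its arguments: {"type":"object","properties":{"deltas":{"type":"array"}},"required":["deltas"]}

```bash
ls; mkdir -p pics; cat > h.py <<'E'
from rig import *
import numpy as np, cv2
from scipy.spatial.transform import Rotation as R
def grab(n):
    o=get_obs(); im,d=snapshot(n); np.savez(f'{n}.npz',im=im,d=d,p=o['tool_pos'],r=o['ee_rot']); return im,d,o
def pose(n,p=None,r=None):
    c=camera_model(n)
    if n=='wrist':
        T=np.eye(4);T[:3,:3]=R.from_rotvec(r).as_matrix();T[:3,3]=p
        T=T@np.array(c['T_tool_cam']); return c,T
    W=np.eye(4);W[:3,:3]=R.from_rotvec(np.ravel(c['rvec'])).as_matrix();W[:3,3]=np.ravel(c['tvec'])
    return c,np.linalg.inv(W)
def rays(c,uv):
    K=np.array(c['camera_matrix'],float)
    return cv2.undistortPoints(np.array(uv,float).reshape(-1,1,2),K,np.array([c['k1'],0,0,0,0.]))[:,0]
def onz(n,uv,z,p=None,r=None):
    c,T=pose(n,p,r); s=rays(c,uv); d=np.c_[s,np.ones(len(s))]@T[:3,:3].T
    return T[:3,3]+d*((z-T[2,3])/d[:,2])[:,None]
def cloud(n,d,p=None,r=None):
    c,T=pose(n,p,r); v,u=np.mgrid[:480,:640]
    s=rays(c,np.c_[u.ravel(),v.ravel()]); q=np.c_[s,np.ones(len(s))]*d.reshape(-1,1)
    return (q@T[:3,:3].T+T[:3,3]).reshape(480,640,3)
def save(n,im): cv2.imwrite(f'pics/{n}.png',cv2.cvtColor(im,cv2.COLOR_RGB2BGR))
E
python3 - <<'E'
from h import *
print(get_obs())
for n in ('top','scene'):
    im,d,o=grab(n); save(n+'0',im); c,T=pose(n); print(n,c['camera_matrix'],c['k1'],T.round(3))
print(camera_model('wrist'))
E
```

```text
pics
{'t': 0.0, 'joint_pos': array([-1.36171672e+00,  9.18738011e-02,  1.23187230e+00,  5.49819309e-06,
        1.81980402e+00, -5.66877192e-02]), 'joint_velocities': array([-0.0005648 ,  0.00098157,  0.000533  , -0.00052716, -0.0011843 ,
        0.00062392]), 'tau': array([ 2.36905522e-03, -4.58735597e+01, -4.18025315e+01,  1.86611915e-04,
        1.15896051e-02, -3.86721652e-06]), 'tool_pos': array([ 0.15753899, -0.57865944,  0.2301496 ]), 'ee_rot': array([-3.11196094e+00, -4.15982259e-01,  2.25571299e-04]), 'wrist_force': array([-0.41271504, -0.3117691 , -0.64750541]), 'moment': array([ 0.0187442 , -0.02234114,  0.03574832]), 'width': 1.0010938986169526}
top [[608.03264359   0.         317.73867722]
 [  0.         608.03264359 226.57651112]
 [  0.           0.           1.        ]] 0.03067520487795693 [[-0.015 -0.988  0.154  0.294]
 [-1.     0.018  0.018 -0.013]
 [-0.02  -0.154 -0.988  1.197]
 [ 0.     0.     0.     1.   ]]
scene [[485.63112379   0.         315.95609046]
 [  0.         485.63112379 236.24721691]
 [  0.           0.           1.        ]] -0.1047908378812568 [[-0.629  0.672 -0.392  0.838]
 [ 0.777  0.546 -0.312  0.3  ]
 [ 0.004 -0.501 -0.865  0.848]
 [ 0.     0.     0.     1.   ]]
{'camera_matrix': array([[345.08204015,   0.        , 322.1339594 ],
       [  0.        , 345.08204015, 240.56672005],
       [  0.        ,   0.        ,   1.        ]]), 'k1': -0.04573462498706309, 'T_tool_cam': array([[-3.00296057e-04, -9.52280153e-01, -3.05225196e-01,
         7.71584212e-02],
       [ 9.99999953e-01, -2.69233400e-04, -1.43862367e-04,
        -6.01006755e-04],
       [ 5.48204593e-05, -3.05225225e-01,  9.52280189e-01,
        -1.42633339e-01],
       [ 0.00000000e+00,  0.00000000e+00,  0.00000000e+00,
         1.00000000e+00]])}
```

View pics/top0.png

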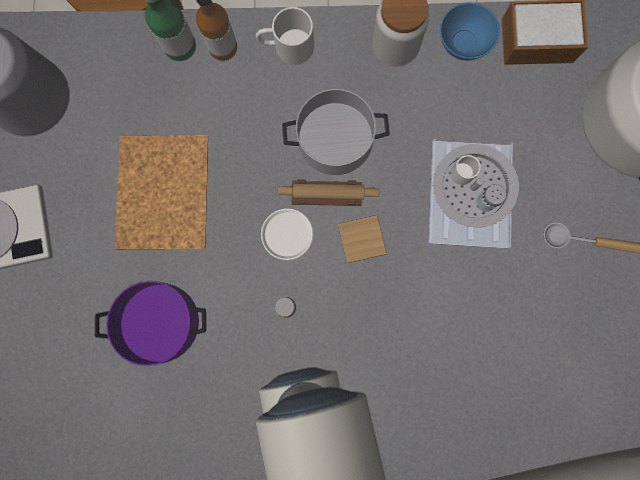

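View pics/scene0.png

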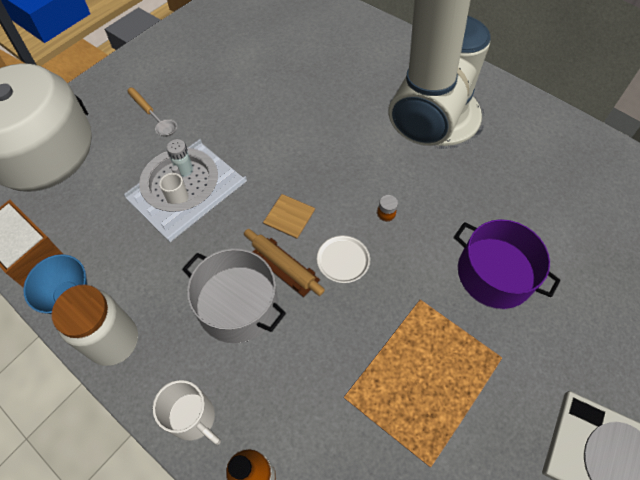

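The top view shows the mat at (162,192), steel pot at (335,130), purple decoy pot at (152,322), saucer at (287,234), coaster at (362,239) and rolling pin at (328,192). The stack is at (475,190): cup at (466,168), shaker at (495,195). Three possible mix-ups:
- **Pot:** steel (335,130) or purple (152,322). The steel one fits.
- **Cup:** handleless one in the insert (466,168), or the handled mug (293,35). The one in the insert fits.
- **Shaker:** the one in the insert (495,195), or the small jar (285,307). The one in the insert fits.

Next I measure them all.

```bash
cat > m.py <<'E'
from h import *
f=np.load('top.npz'); im,d=f['im'],f['d']; P=cloud('top',d); X,Y,Z=P[...,0],P[...,1],P[...,2]
hsv=cv2.cvtColor(im,cv2.COLOR_RGB2HSV)
def box(a,b,c,e):
    m=np.zeros((480,640),bool); m[b:e,a:c]=1; return m
def big(m):
    cs,_=cv2.findContours(m.astype(np.uint8),cv2.RETR_EXTERNAL,cv2.CHAIN_APPROX_NONE); return max(cs,key=cv2.contourArea)[:,0]
def rect(name,m,z):
    q=onz('top',big(m),z)[:,:2].astype(np.float32)*1000; (c,s,a)=cv2.minAreaRect(q); print(name,np.round(c,1),np.round(s,1),round(a,1))
def circ(name,m,z):
    q=onz('top',big(m),z)[:,:2].astype(np.float32)*1000; (c,s,a)=cv2.fitEllipse(q); print(name,np.round(c,1),np.round(s,1))
S,V,H=hsv[...,1],hsv[...,2],hsv[...,0]
rect('mat',box(100,120,225,265)&(S>80),.004)
rect('coaster',box(325,205,400,275)&(S>60),.008)
circ('saucer',box(245,195,325,270)&(V>160)&(S<60),.011)
# pot rim from depth
m=box(270,70,400,185)&(abs(Z-.075)<.006)
q=P[m][:,:2].astype(np.float32); 
print('pot rim pts',len(q),np.median(Z[m])); print(cv2.minEnclosingCircle(q))
mm=box(270,70,400,185)&(V<60); ys,xs=np.nonzero(mm); q=onz('top',np.c_[xs,ys],.06); L=q[xs<310].mean(0);Rr=q[xs>360].mean(0); print('handles',L,Rr)
m=box(410,120,540,260)
for a,b in ((.02,.03),(.04,.05),(.05,.06),(.07,.085),(.095,.12)):
    k=m&(Z>a)&(Z<b); print(a,b,k.sum(), P[k].mean(0).round(4) if k.any() else '')
k=m&(abs(Z-.0485)<.005); q=P[k][:,:2].astype(np.float32); print('flange',cv2.minEnclosingCircle(q))
rect('tray',m&(hsv[...,2]>140)&(hsv[...,1]>8)&(H>90),.017)
print(hsv[150,440],hsv[230,440],hsv[260,440])
save('crop',cv2.resize(im[120:265,410:540],None,fx=4,fy=4,interpolation=cv2.INTER_CUBIC))
E
python3 m.py
```

```text
mat [558.8 321.2] [180.  232.4] 89.2
coaster [454.2 -77.9] [79.6 79.9] 12.0
saucer [466.2  70.7] [100.2 100.7]
pot rim pts 455 0.07352993967712917
((0.665103018283844, -0.02172037586569786), 0.0840417742729187)
handles [0.65541936 0.06145918 0.06      ] [ 0.6676255  -0.12125724  0.06      ]
0.02 0.03 2014 [ 0.5383 -0.2915  0.0261]
0.04 0.05 1780 [ 0.5494 -0.299   0.0473]
0.05 0.06 833 [ 0.5513 -0.2904  0.052 ]
0.07 0.085 308 [ 0.5606 -0.2837  0.0788]
0.095 0.12 370 [ 0.5172 -0.3158  0.1058]
flange ((0.5494873523712158, -0.2959762215614319), 0.08291731774806976)
tray [ 540.9 -293.3] [158.9 210.1] 85.4
[118  17 178] [120  16 180] [135   4 115]
```

View pics/crop.png

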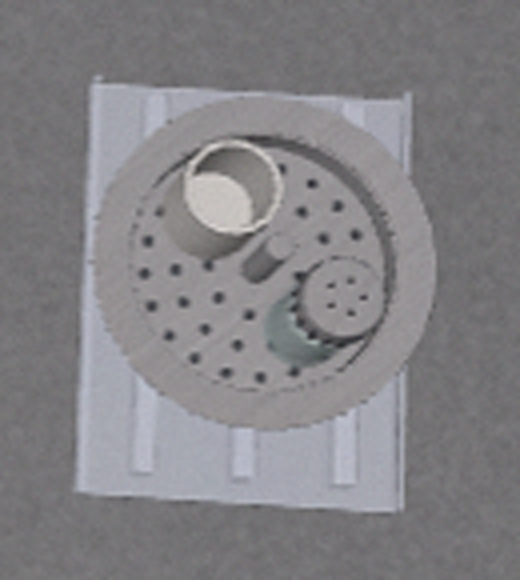

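The crop confirms the stack: cup rim at about (468,167), shaker cap at (495,194), post top at (480,182). I'll compute the grasp poses.

```bash
cat >> h.py <<'E'
def delta(x,y,z,yaw=None,base=None):
    """mm/deg in tool axes (cm, 5deg units) from measured pose; yaw = world angle of tool x"""
    o=get_obs(); M=R.from_rotvec(o['ee_rot']).as_matrix()
    y0=np.degrees(np.arctan2(M[1,0],M[0,0])); t=M.T@(np.array([x,y,z])-o['tool_pos'])*100
    sp=0 if yaw is None else -((yaw-y0+90)%180-90)/5
    print('t',round(o['t'],2),'pos',o['tool_pos'].round(4),'yaw',round(y0,1),'w',round(o['width'],3),'F',o['wrist_force'].round(1),'-> cm',t.round(2),'spin',round(sp,2),'tilt',round(np.degrees(np.arccos(-M[2,2])),2))
E
cat > m2.py <<'E'
from h import *
f=np.load('top.npz'); im,d=f['im'],f['d']
s=onz('top',[[495.5,194.5]],.108)[0];c=onz('top',[[468.5,166.8]],.083)[0];p=onz('top',[[480,182]],.083)[0]
print('shaker',s.round(4),'cup',c.round(4),'post',p.round(4),'mid',((s+c)/2).round(4),'dist',np.hypot(*(s-c)[:2]))
yr=np.degrees(np.arctan2(*(s-c)[1::-1])); print('radial yaw',yr)
delta(s[0],s[1],.16,yr)
print(get_obs()['joint_pos'])
E
python3 m2.py
```

```text
shaker [ 0.5171 -0.3161  0.108 ] cup [ 0.576  -0.2762  0.083 ] post [ 0.5465 -0.296   0.083 ] mid [ 0.5465 -0.2962  0.0955] dist 0.0711246802155307
radial yaw -145.88174302784552
t 0.1 pos [ 0.1576 -0.5787  0.2302] yaw 15.2 w 0.999 F [ 0.5  0.3 -0.3] -> cm [ 41.59 -15.87   7.06] spin -3.78 tilt 0.11
[-1.36168292e+00  9.18330091e-02  1.23181451e+00  1.73304055e-05
  1.81981788e+00 -5.66765670e-02]
```

jog_arm(deltas=[1,41.6,-15.9,3,-3.8,1,41.6,-15.9,3,-3.8,1,41.6,-15.9,3,-3.8,1,41.6,-15.9,3,-3.8,1,41.6,-15.9,3,-3.8,1,41.6,-15.9,3,-3.8,1,41.6,-15.9,3,-3.8,1,41.6,-15.9,3,-3.8,1,41.6,-15.9,3,-3.8,1,41.6,-15.9,3,-3.8,1,41.6,-15.9,3,-3.8,1,41.6,-15.9,3,-3.8])

```text
t: 1.1
tool_pos: [0.5208, -0.3118, 0.1993]
ee_rot: [-2.996, -0.933, -0.001]
wrist_force: [0.2, -0.5, -0.6]
width: 0.999
```

jog_arm(deltas=[1,0,0,0,0,1,0,0,0,0,1,0,0,0,0])

```text
t: 1.35
tool_pos: [0.5163, -0.3172, 0.2013]
ee_rot: [3.003, 0.922, -0.001]
wrist_force: [-0.0, -0.1, 0.8]
width: 1.0
```

```bash
python3 - <<'E'
from h import *
im,d,o=grab('wrist'); save('w1',im); delta(.5171,-.3161,.066,34.1)
E
```

```text
t 1.4 pos [ 0.5163 -0.3173  0.2015] yaw 34.1 w 0.998 F [ 0.3 -0.6  0.3] -> cm [ 0.14 -0.06 13.55] spin 0.0 tilt 0.02
```

View pics/w1.png

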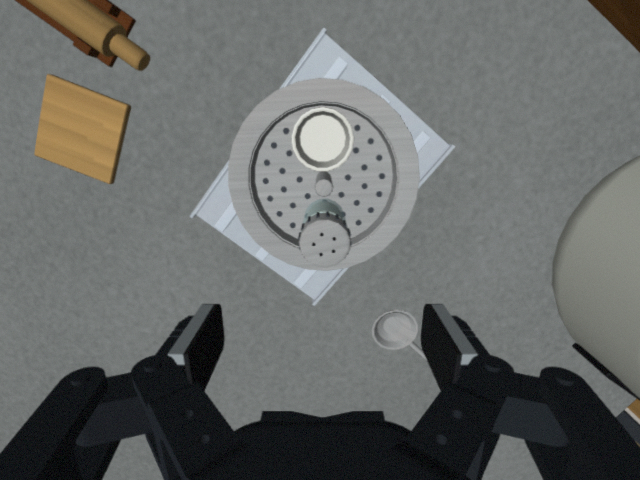

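The wrist view shows the shaker cap at (325,242), cup rim at (322,139), post top at (324,187) and flange around (324,174). The cup–post–shaker line is vertical in the image, so the finger line is tangential as wanted.

```bash
python3 - <<'E'
from h import *
f=np.load('wrist.npz'); g=lambda uv,z:onz('wrist',[uv],z,f['p'],f['r'])[0].round(4)
print('shaker',g((325,242),.108),'cup',g((322,139),.083),'post',g((324,187),.083),'flange',g((324,174),.05))
s=g((325,242),.108); delta(s[0],s[1],.066,34.1)
E
```

```text
shaker [ 0.5175 -0.3177  0.108 ] cup [ 0.5748 -0.2763  0.083 ] post [ 0.5467 -0.2972  0.083 ] flange [ 0.5515 -0.2941  0.05  ]
t 1.4 pos [ 0.5163 -0.3173  0.2015] yaw 34.1 w 0.998 F [ 0.3 -0.6  0.3] -> cm [ 0.09  0.1  13.55] spin 0.0 tilt 0.02
```

jog_arm(deltas=[1,0.1,0.1,4,0,1,0.1,0.1,8,0,1,0.1,0.1,11,0,1,0.1,0.1,13.5,0,1,0.1,0.1,13.5,0,0.3,0.1,0.1,13.5,0,0.3,0.1,0.1,13.5,0,0.3,0.1,0.1,13.5,0,0.3,0.1,0.1,13.5,0,0.3,0.1,0.1,13.5,0,0.3,0.1,0.1,13.5,0,0.3,0.1,0.1,13.5,0])

```text
t: 2.4
tool_pos: [0.5197, -0.3174, 0.0694]
ee_rot: [2.999, 0.923, 0.004]
wrist_force: [-0.8, 0.7, 6.4]
width: 0.433
```

jog_arm(deltas=[0.3,0,0,0,0,0.3,0,0,-1,0,0.3,0,0,-4,0,0.3,0,0,-8,0,0.3,0,0,-11,0,0.3,0,0,-13,0,0.3,0,0,-13,0,0.3,0,0,-13,0])

```text
t: 3.07
tool_pos: [0.5192, -0.3168, 0.1982]
ee_rot: [3.0, 0.924, 0.003]
wrist_force: [0.1, 0.3, -1.9]
width: 0.429
```

```bash
python3 - <<'E'
from h import *
im,d,o=grab('wrist'); save('w2',im); delta(.4542,-.0779,.2)
E
```

```text
t 3.12 pos [ 0.5185 -0.3164  0.1957] yaw 34.2 w 0.428 F [ 0.1 -0.9 -2. ] -> cm [  8.1  -23.34  -0.42] spin 0 tilt 0.03
```

View pics/w2.png

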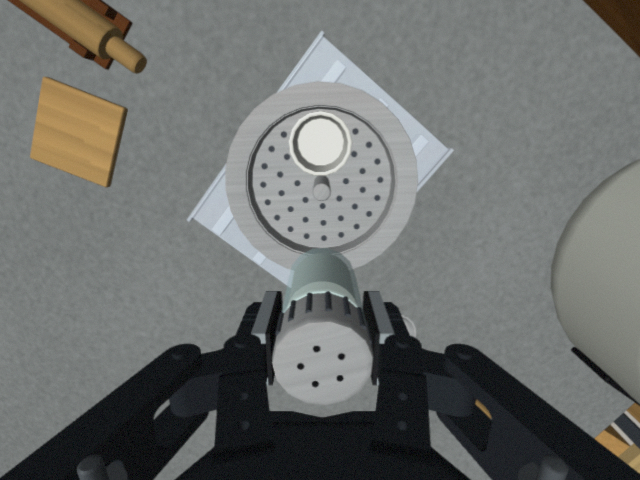

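The shaker is held upright, cap at (322,357). I'll cast that to get its offset from the TCP.

```bash
python3 - <<'E'
from h import *
f=np.load('wrist.npz')
for h in (.0385,.0415):
    s=onz('wrist',[(322,357)],f['p'][2]+h,f['p'],f['r'])[0]; print(s, s-f['p'])
    e=(s-f['p']); delta(.4542-e[0],-.0779-e[1],.2)
    # depth of shaker top
P=cloud('wrist',f['d'],f['p'],f['r']); print(np.median(P[345:370,305:340].reshape(-1,3),0)-f['p'])
E
```

```text
[ 0.518797   -0.3157125   0.23666034] [-0.00038971  0.00108516  0.0385    ]
t 3.12 pos [ 0.5185 -0.3164  0.1957] yaw 34.2 w 0.428 F [ 0.1 -0.9 -2. ] -> cm [  8.07 -23.22  -0.42] spin 0 tilt 0.03
[ 0.52062355 -0.31446036  0.23966034] [0.00143684 0.0023373  0.0415    ]
t 3.12 pos [ 0.5185 -0.3164  0.1957] yaw 34.2 w 0.428 F [ 0.1 -0.9 -2. ] -> cm [  7.85 -23.22  -0.42] spin 0 tilt 0.03
[-0.00035691  0.00106686  0.0386033 ]
```

jog_arm(deltas=[0.3,1.4,-4,0,0,0.3,2.7,-8,0,0,0.3,4,-12,0,0,0.3,5.3,-15.5,0,0,0.3,6.5,-19,0,0,0.3,7.4,-21.6,0,0,0.3,8.1,-23.2,2,0,0.3,8.1,-23.2,5,0,0.3,8.1,-23.2,8,0,0.3,8.1,-23.2,8,0,0.3,8.1,-23.2,8,0,0.3,8.1,-23.2,8,0])

```text
t: 4.12
tool_pos: [0.4551, -0.0793, 0.1167]
ee_rot: [-3.002, -0.924, 0.001]
wrist_force: [0.2, 0.7, -0.8]
width: 0.426
```

```bash
python3 - <<'E'
from h import *
im,d,o=grab('wrist'); im0=im
hsv=cv2.cvtColor(im,cv2.COLOR_RGB2HSV); m=((hsv[...,1]>70)&(hsv[...,0]<30)).astype(np.uint8); 
P=cloud('wrist',d,o['tool_pos'],o['ee_rot']); 
k=(m>0)&(abs(P[...,2]-.008)<.004)&(np.hypot(P[...,0]-.454,P[...,1]+.078)<.07); q=P[k]; print(len(q),q[:,2].mean()); print(cv2.minAreaRect(q[:,:2].astype(np.float32)*1000))
print('cap',np.median(P[345:370,305:340].reshape(-1,3),0)-o['tool_pos'])
delta(.4546,-.079,.050)
E
```

```text
7968 0.00790117819684365
((467.5962219238281, -76.0156021118164), (111.87513732910156, 79.49164581298828), 12.015732765197754)
cap [-0.00018368  0.00111836  0.03869065]
t 4.17 pos [ 0.4557 -0.0795  0.1178] yaw 34.2 w 0.433 F [ 1.2  0.4 -0.9] -> cm [-0.07 -0.12  6.78] spin 0 tilt 0.09
```

jog_arm(deltas=[0.3,-0.1,-0.1,3,0,0.3,-0.1,-0.1,5.5,0,0.3,-0.1,-0.1,6.4,0,0.3,-0.1,-0.1,6.7,0,0.3,-0.1,-0.1,6.7,0,0.3,-0.1,-0.1,6.7,0])

```text
t: 4.67
tool_pos: [0.4548, -0.0793, 0.0512]
ee_rot: [3.001, 0.924, 0.004]
wrist_force: [-0.2, 0.0, -0.8]
width: 0.427
```

```bash
python3 - <<'E'
from h import *
delta(.4546,-.079,.050)
E
```

```text
t 4.67 pos [ 0.4548 -0.0793  0.0512] yaw 34.2 w 0.427 F [-0.2  0.  -0.8] -> cm [-0.   -0.03  0.12] spin 0 tilt 0.16
```

jog_arm(deltas=[0.3,0,0,0.15,0,0.3,0,0,0.15,0,0.6,0,0,0.15,0,0.8,0,0,0.15,0,1,0,0,0.15,0,1,0,0,0.15,0,1,0,0,-1,0,1,0,0,-4,0,1,0,0,-8,0,1,0,0,-12,0,1,0,0,-15,0,1,0,0,-15,0])

```text
t: 5.67
tool_pos: [0.456, -0.0794, 0.2084]
ee_rot: [2.996, 0.923, 0.017]
wrist_force: [0.5, 0.3, 0.7]
width: 1.003
```

```bash
python3 - <<'E'
from h import *
im,d,o=grab('wrist'); save('w3',im)
P=cloud('wrist',d,o['tool_pos'],o['ee_rot']); k=(P[...,2]>.08)&(P[...,2]<.095)&(np.hypot(P[...,0]-.454,P[...,1]+.078)<.05); print(k.sum(),P[k].mean(0), cv2.minEnclosingCircle(P[k][:,:2].astype(np.float32)))
delta(.575,-.2763,.2,34.1)
E
```

```text
1707 [ 0.45268875 -0.07939556  0.08747129] ((0.45146337151527405, -0.08026260137557983), 0.019921984523534775)
t 5.72 pos [ 0.4553 -0.0793  0.2048] yaw 34.2 w 0.999 F [ 0.4 -0.1  0.7] -> cm [-1.19 23.02  0.63] spin 0.03 tilt 0.51
```

View pics/w3.png

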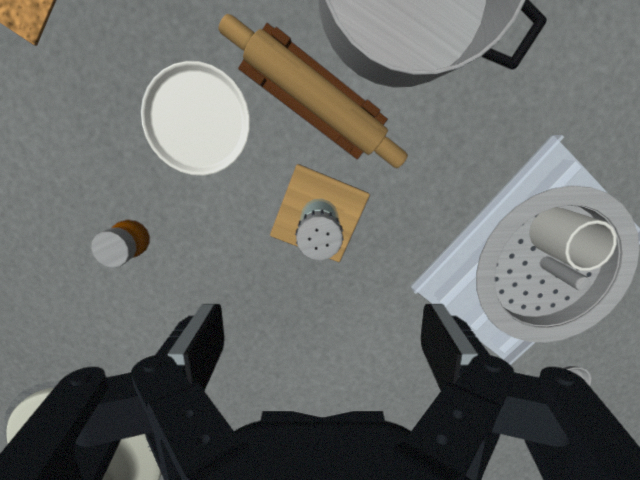

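The shaker stands upright on the coaster (cap at (320,238)), about 2 mm off centre. Now the cup.

jog_arm(deltas=[1,-0.2,4,0.6,0,1,-0.4,8,0.6,0,1,-0.6,12,0.6,0,1,-0.8,16,0.6,0,1,-1,19.5,0.6,0,1,-1.2,22,0.6,0,1,-1.2,23,0.6,0,1,-1.2,23,0.6,0,1,-1.2,23,0.6,0,1,-1.2,23,0.6,0,1,-1.2,23,0.6,0])

```text
t: 6.63
tool_pos: [0.5729, -0.2747, 0.1936]
ee_rot: [-3.002, -0.926, -0.0]
wrist_force: [0.2, 0.1, 0.2]
width: 1.003
```

```bash
python3 - <<'E'
from h import *
im,d,o=grab('wrist'); P=cloud('wrist',d,o['tool_pos'],o['ee_rot'])
k=(abs(P[...,2]-.083)<.004)&(np.hypot(P[...,0]-.575,P[...,1]+.2763)<.028); c,r=cv2.minEnclosingCircle(P[k][:,:2].astype(np.float32)); print('cup',k.sum(),c,r,np.percentile(P[k][:,2],95))
k=(abs(P[...,2]-.083)<.004)&(np.hypot(P[...,0]-.5466,P[...,1]+.2966)<.011); c2,r2=cv2.minEnclosingCircle(P[k][:,:2].astype(np.float32)); print('post',k.sum(),c2,r2)
yaw=np.degrees(np.arctan2(c[1]-c2[1],c[0]-c2[0])); print(yaw)
delta(c[0],c[1],.053,yaw)
E
```

```text
cup 759 (0.5748336911201477, -0.2768103778362274) 0.02298969216644764 0.08392228825502393
post 230 (0.5464051961898804, -0.2972751259803772) 0.006855538114905357
35.748885245519
t 6.68 pos [ 0.5729 -0.2747  0.1938] yaw 34.3 w 1.0 F [-0.6  0.   0.2] -> cm [ 0.03  0.27 14.08] spin -0.29 tilt 0.03
```

jog_arm(deltas=[1,0,0.3,4,-0.3,1,0,0.3,8,-0.3,1,0,0.3,12,-0.3,1,0,0.3,14.1,-0.3,1,0,0.3,14.1,-0.3,0.4,0,0.3,14.1,-0.3,0.4,0,0.3,14.1,-0.3,0.4,0,0.3,14.1,-0.3,0.4,0,0.3,14.1,-0.3,0.4,0,0.3,14.1,-0.3,0.4,0,0.3,14.1,-0.3,0.4,0,0.3,14.1,-0.3])

```text
t: 7.68
tool_pos: [0.5767, -0.2791, 0.0565]
ee_rot: [2.986, 0.962, 0.007]
wrist_force: [-0.6, 0.3, 7.3]
width: 0.526
```

jog_arm(deltas=[0.4,0,0,0,0,0.4,0,0,-1,0,0.4,0,0,-4,0,0.4,0,0,-8,0,0.4,0,0,-11,0,0.4,0,0,-13,0,0.4,0,0,-13,0,0.4,0,0,-13,0])

```text
t: 8.35
tool_pos: [0.5755, -0.2787, 0.1849]
ee_rot: [2.987, 0.963, 0.005]
wrist_force: [-0.7, 0.2, -1.5]
width: 0.527
```

```bash
python3 - <<'E'
from h import *
im,d,o=grab('wrist'); P=cloud('wrist',d,o['tool_pos'],o['ee_rot'])-o['tool_pos']
k=(P[...,2]>.01)&(P[...,2]<.05)&(np.hypot(P[...,0],P[...,1])<.021); z=P[k][:,2]; print(k.sum(),np.percentile(z,[5,50,90,95,99]))
zt=np.percentile(z,95)
k&=abs(P[...,2]-zt)<.003; print(cv2.minEnclosingCircle(P[k][:,:2].astype(np.float32)))
save('w4',im); delta(.4662,.0707,.2,90)
E
```

```text
3368 [0.01123165 0.02165412 0.02645597 0.02678244 0.02731278]
((3.369150363141671e-05, -1.055778375302907e-05), 0.021066080778837204)
t 8.4 pos [ 0.5748 -0.2783  0.1822] yaw 35.7 w 0.523 F [ 0.5 -1.4 -2.3] -> cm [ 11.56 -34.67  -1.79] spin -10.85 tilt 0.01
```

View pics/w4.png

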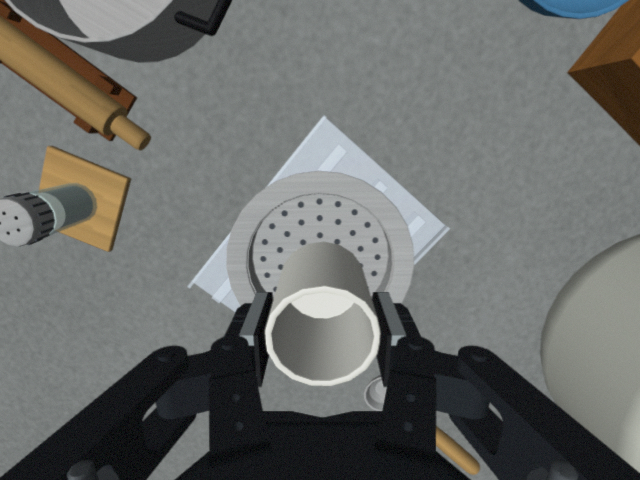

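```bash
python3 - <<'E'
from h import *
f=np.load('wrist.npz'); e=onz('wrist',[(323,337)],f['p'][2]+.0268,f['p'],f['r'])[0]-f['p']; M=R.from_rotvec(f['r']).as_matrix(); print(M.T@e)
delta(.4662,.0707,.1,0)
E
```

```text
[ 0.00094915 -0.0006313  -0.02680106]
t 8.4 pos [ 0.5748 -0.2783  0.1822] yaw 35.7 w 0.523 F [ 0.5 -1.4 -2.3] -> cm [ 11.56 -34.67   8.21] spin 7.15 tilt 0.01
```

jog_arm(deltas=[0.4,1.3,-3.9,-1,1,0.4,2.6,-7.8,-2,2,0.4,3.9,-11.7,-2,3,0.4,5.2,-15.6,-2,4,0.4,6.5,-19.5,-2,5,0.4,7.8,-23.4,-2,6,0.4,9.1,-27.3,-1,7,0.4,10.4,-31,2,7.1,0.4,11.4,-34,5,7.1,0.4,11.6,-34.7,8,7.1,0.4,11.6,-34.7,8,7.1,0.4,11.6,-34.7,8,7.1])

```text
t: 9.4
tool_pos: [0.4635, 0.0713, 0.098]
ee_rot: [3.14, 0.009, -0.014]
wrist_force: [0.0, -0.0, -0.9]
width: 0.522
```

```bash
python3 - <<'E'
from h import *
im,d,o=grab('wrist'); P=cloud('wrist',d,o['tool_pos'],o['ee_rot'])
hsv=cv2.cvtColor(im,cv2.COLOR_RGB2HSV)
m=(abs(P[...,2]-.011)<.003)&(np.hypot(P[...,0]-.466,P[...,1]-.071)<.065); q=P[m][:,:2].astype(np.float32); print(len(q),cv2.minEnclosingCircle(q),q.min(0),q.max(0))
delta(.4662,.0707,.0345,0)
E
```

```text
2560 ((0.47179850935935974, 0.06852409988641739), 0.05791701376438141) [0.42454955 0.01805685] [0.52579993 0.12034719]
t 9.45 pos [0.4657 0.0707 0.1013] yaw 0.3 w 0.523 F [ 0.2 -1.2 -0.5] -> cm [ 0.07 -0.    6.68] spin 0.05 tilt 0.17
```

jog_arm(deltas=[0.4,0,0.05,3,0,0.4,0,0.05,5,0,0.4,0,0.05,6.2,0,0.4,0,0.05,6.4,0,0.4,0,0.05,6.6,0,0.4,0,0.05,6.6,0,0.4,0,0.05,6.6,0])

```text
t: 10.03
tool_pos: [0.4676, 0.0705, 0.0381]
ee_rot: [-3.141, -0.006, -0.004]
wrist_force: [-0.7, -0.1, -1.4]
width: 0.523
```

```bash
python3 - <<'E'
from h import *
delta(.4662,.0705,.0345,0)
E
```

```text
t 10.03 pos [0.4676 0.0705 0.0381] yaw 0.2 w 0.523 F [-0.7 -0.1 -1.4] -> cm [-0.14 -0.    0.36] spin 0.04 tilt 0.16
```

jog_arm(deltas=[0.4,-0.1,0,0.2,0,0.4,-0.1,0,0.2,0,0.4,-0.1,0,0.2,0])

```text
t: 10.28
tool_pos: [0.4656, 0.0707, 0.0347]
ee_rot: [-3.142, -0.006, -0.001]
wrist_force: [-1.3, 0.2, -1.5]
width: 0.523
```

jog_arm(deltas=[0.4,0.05,0,0.1,0,0.4,0.05,0,0.1,0,0.6,0.05,0,0.1,0,0.8,0.05,0,0.1,0,1,0.05,0,0.1,0,1,0.05,0,0.1,0,1,0.05,0,-1,0,1,0,0,-4,0,1,0,0,-8,0,1,0,0,-12,0,1,0,0,-15,0,1,0,0,-15,0])

```text
t: 11.28
tool_pos: [0.468, 0.0709, 0.1934]
ee_rot: [-3.14, -0.006, -0.021]
wrist_force: [1.5, 0.4, 0.6]
width: 1.003
```

```bash
python3 - <<'E'
from h import *
im,d,o=grab('wrist'); save('w5',im); P=cloud('wrist',d,o['tool_pos'],o['ee_rot'])
k=(abs(P[...,2]-.061)<.003)&(np.hypot(P[...,0]-.466,P[...,1]-.07)<.04); print(k.sum(),cv2.minEnclosingCircle(P[k][:,:2].astype(np.float32)))
m=(abs(P[...,2]-.010)<.003)&(np.hypot(P[...,0]-.466,P[...,1]-.071)<.056)&(np.hypot(P[...,0]-.466,P[...,1]-.071)>.04);q=P[m][:,:2].astype(np.float32); print(len(q),cv2.minEnclosingCircle(q),q.min(0),q.max(0))
delta(.5465,-.297,.2,90)
E
```

```text
606 ((0.4657032787799835, 0.07098274677991867), 0.023051301017403603)
2183 ((0.4628807604312897, 0.0688207820057869), 0.05168091133236885) [0.41146657 0.01767153] [0.5140231  0.12025237]
t 11.33 pos [0.4672 0.0708 0.1899] yaw 0.2 w 0.998 F [-0.3  0.  -0.5] -> cm [ 7.79 36.81 -0.97] spin -17.95 tilt 0.52
```

View pics/w5.png

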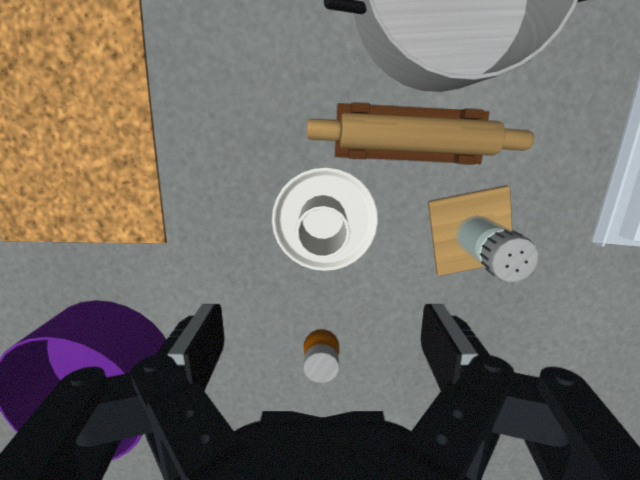

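Cup stands centred on the saucer (rim at (325,231)), within 3 mm. Next, the insert's post.

jog_arm(deltas=[0.6,0.9,4,-1,0,0.6,1.8,8,-1,0,0.6,2.7,12,-1,0,0.6,3.6,16,-1,0,0.6,4.5,20,-1,0,0.6,5.4,24,-1,0,0.6,6.3,28,-1,0,0.6,7.2,32,-1,0,0.6,7.8,35.5,-1,0,0.6,7.8,36.8,-1,0,0.6,7.8,36.8,-1,0,0.6,7.8,36.8,-1,0])

```text
t: 12.33
tool_pos: [0.5444, -0.2968, 0.1931]
ee_rot: [-3.14, -0.004, 0.003]
wrist_force: [-0.4, 0.3, 0.5]
width: 0.595
```

```bash
python3 - <<'E'
from h import *
im,d,o=grab('wrist'); P=cloud('wrist',d,o['tool_pos'],o['ee_rot'])
k=(abs(P[...,2]-.083)<.004)&(np.hypot(P[...,0]-.5466,P[...,1]+.2966)<.015); c2,r2=cv2.minEnclosingCircle(P[k][:,:2].astype(np.float32)); print('post',k.sum(),c2,r2,P[k][:,2].mean())
k=(abs(P[...,2]-.0495)<.003)&(np.hypot(P[...,0]-.5466,P[...,1]+.2966)<.1); print('fl',k.sum(),cv2.minEnclosingCircle(P[k][:,:2].astype(np.float32)))
delta(c2[0],c2[1],.046,0)
k=(abs(P[...,2]-.074)<.003)&(P[...,0]>.55)&(P[...,1]>-.15); q=P[k][:,:2]; print('pot pts',len(q), q.min(0) if len(q) else '', q.max(0) if len(q) else '')
E
```

```text
post 252 (0.5462057590484619, -0.2975820004940033) 0.0070715914480388165 0.0825745782158006
fl 11244 ((0.545511782169342, -0.29695722460746765), 0.08220925182104111)
t 12.38 pos [ 0.5446 -0.296   0.1938] yaw 0.2 w 0.599 F [0.6 0.7 0.5] -> cm [ 0.17  0.18 14.78] spin 0.05 tilt 0.1
pot pts 1451 [ 0.58349185 -0.1080785 ] [ 0.71128375 -0.04079619]
```

jog_arm(deltas=[0.6,0.2,0.2,4,0,0.6,0.2,0.2,8,0,0.6,0.2,0.2,12,0,0.6,0.2,0.2,14.5,0,0.6,0.2,0.2,14.8,0,0.6,0.2,0.2,14.8,0,0,0.2,0.2,14.8,0,0,0.2,0.2,14.8,0,0,0.2,0.2,14.8,0,0,0.2,0.2,14.8,0,0,0.2,0.2,14.8,0,0,0.2,0.2,14.8,0])

```text
t: 13.38
tool_pos: [0.5485, -0.2995, 0.0499]
ee_rot: [3.14, 0.007, 0.008]
wrist_force: [0.2, 1.5, 7.0]
width: 0.143
```

jog_arm(deltas=[0,0,0,0,0,0,0,0,0,0,0,0,0,-1,0,0,0,0,-3,0,0,0,0,-6,0,0,0,0,-10,0,0,0,0,-13,0,0,0,0,-15,0,0,0,0,-15,0,0,0,0,-15,0])

```text
t: 14.22
tool_pos: [0.5472, -0.2994, 0.1977]
ee_rot: [3.14, 0.006, 0.004]
wrist_force: [0.2, 0.1, -3.3]
width: 0.146
```

```bash
python3 - <<'E'
from h import *
im,d,o=grab('wrist'); save('w6',im); P=cloud('wrist',d,o['tool_pos'],o['ee_rot'])-o['tool_pos']
r=np.hypot(P[...,0],P[...,1]); k=(r>.064)&(r<.085)&(abs(P[...,2])<.03); q=P[k]
if len(q):
    A=np.c_[q[:,:2],np.ones(len(q))]; s,*_=np.linalg.lstsq(A,q[:,2],rcond=None); print(len(q),'flange plane',s); print(cv2.minEnclosingCircle(q[:,:2].astype(np.float32)))
delta(.661,-.030,.2,0)
f=np.load('top.npz'); P=cloud('top',f['d']); k=(abs(P[...,2]-.074)<.003)&(np.hypot(P[...,0]-.661,P[...,1]+.03)<.0785); q=P[k][:,:2]
A=np.c_[2*q,np.ones(len(q))]; s,*_=np.linalg.lstsq(A,(q**2).sum(1),rcond=None); print('pot',s[:2],np.sqrt(s[2]+s[:2]@s[:2]),len(q))
E
```

```text
24968 flange plane [ 0.04400735 -0.0014595  -0.00214356]
((-0.002795661799609661, 0.00027672486612573266), 0.08217760175466537)
t 14.27 pos [ 0.5466 -0.2989  0.1951] yaw 0.2 w 0.144 F [ 0.1  0.2 -3.5] -> cm [ 11.55 -26.85  -0.48] spin 0.04 tilt 0.07
pot [ 0.66211144 -0.02873305] 0.07492182649226792 349
```

View pics/w6.png

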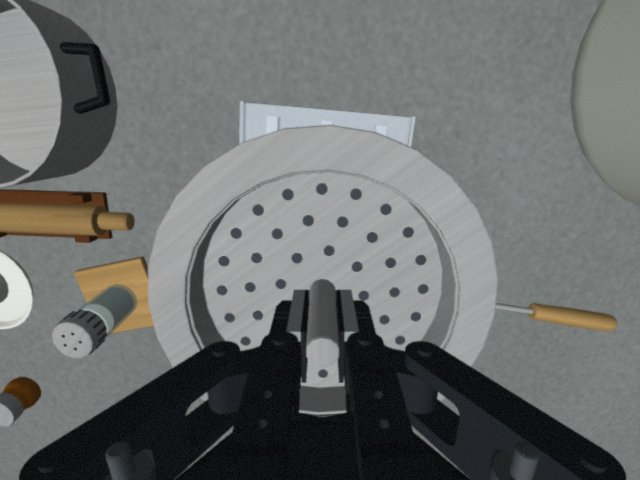

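The insert is held by its post, tilted about 2.5°. The tray stayed behind. Moving over the pot.

jog_arm(deltas=[0,1.6,-4,0,0,0,3.3,-8,0,0,0,5,-12,0,0,0,6.7,-16,0,0,0,8.4,-20,0,0,0,10,-23.5,0,0,0,11.4,-26.3,0,0,0,11.7,-27,0,0,0,11.7,-27,0,0,0,11.7,-27,0,0,0,11.7,-27,0,0])

```text
t: 15.18
tool_pos: [0.662, -0.0299, 0.1945]
ee_rot: [3.141, 0.004, -0.005]
wrist_force: [0.4, 0.1, -3.0]
width: 0.143
```

```bash
python3 - <<'E'
from h import *
im,d,o=grab('wrist'); W=cloud('wrist',d,o['tool_pos'],o['ee_rot']); P=W-o['tool_pos']
r=np.hypot(P[...,0],P[...,1]); k=(r>.064)&(r<.088)&(abs(P[...,2])<.03); q=P[k]
A=np.c_[q[:,:2],np.ones(len(q))]; s,*_=np.linalg.lstsq(A,q[:,2],rcond=None); print(len(q),'flange plane',s, cv2.minEnclosingCircle(q[:,:2].astype(np.float32)))
def fit(k):
    q=W[k][:,:2]; A=np.c_[2*q,np.ones(len(q))]; s,*_=np.linalg.lstsq(A,(q**2).sum(1),rcond=None); print('pot',s[:2],np.sqrt(s[2]+s[:2]@s[:2]),len(q))
k=(abs(W[...,2]-.074)<.003)&(np.hypot(W[...,0]-.662,W[...,1]+.029)<.0785); fit(k)
delta(.664,-.029,.11,0)
E
```

```text
24976 flange plane [ 0.03900066 -0.0008024  -0.00216077] ((-0.0020743892528116703, -5.686199801857583e-05), 0.08226708322763443)
pot [0. 0.] 0.0 0
t 15.23 pos [ 0.6621 -0.0302  0.1951] yaw 0.1 w 0.145 F [-0.1 -0.1 -1.7] -> cm [ 0.21 -0.12  8.51] spin 0.02 tilt 0.11
```

jog_arm(deltas=[0,0.2,-0.1,4,0,0,0.2,-0.1,7,0,0,0.2,-0.1,8.2,0,0,0.2,-0.1,8.2,0,0,0.2,-0.1,8.2,0,0,0.2,-0.1,8.2,0])

```text
t: 15.73
tool_pos: [0.6657, -0.0283, 0.1171]
ee_rot: [3.141, 0.005, 0.006]
wrist_force: [0.1, -0.8, -1.5]
width: 0.144
```

```bash
python3 - <<'E'
from h import *
grab('wrist');delta(.664,-.029,.081,0)
im,d,o=grab('scene'); save('s1',cv2.resize(im[200:380,140:340],None,fx=3,fy=3,interpolation=cv2.INTER_CUBIC))
E
```

```text
t 15.78 pos [ 0.666  -0.0281  0.1177] yaw 0.2 w 0.144 F [-0.6  0.3 -2. ] -> cm [-0.22  0.09  3.66] spin 0.04 tilt 0.27
```

View pics/s1.png

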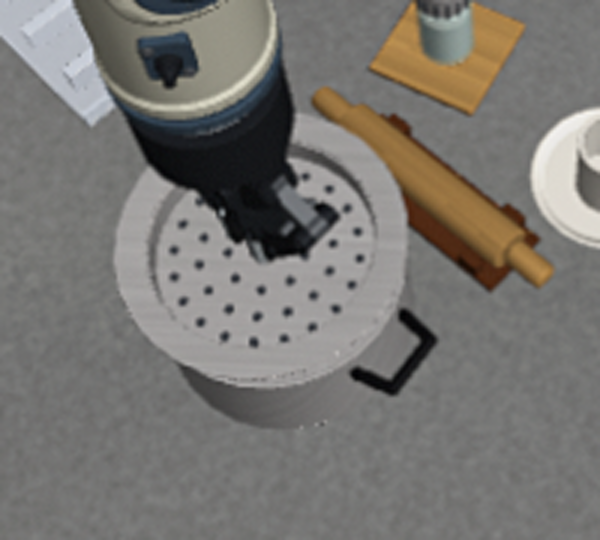

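The insert hangs centred above the pot in the crop, clear of the pin. Lowering, watching the force.

jog_arm(deltas=[0,-0.2,0.1,0.8,0,0,-0.2,0.1,1.6,0,0,-0.2,0.1,2.2,0,0,-0.2,0.1,2.6,0,0,-0.2,0.1,2.6,0,0,-0.2,0.1,2.6,0])

```text
t: 16.33
tool_pos: [0.6624, -0.0284, 0.0874]
ee_rot: [-3.141, -0.006, 0.002]
wrist_force: [-0.5, 0.3, -2.5]
width: 0.144
```

jog_arm(deltas=[0,0,0,0.4,0,0,0,0,0.7,0,0,0,0,0.9,0,0,0,0,0.9,0,0,0,0,0.9,0])

```text
t: 16.75
tool_pos: [0.6627, -0.0285, 0.079]
ee_rot: [-3.142, -0.006, 0.001]
wrist_force: [-0.0, 1.1, -2.8]
width: 0.146
```

```bash
python3 - <<'E'
from h import *
delta(.664,-.029,.081,0)
E
```

```text
t 16.75 pos [ 0.6627 -0.0285  0.079 ] yaw 0.2 w 0.146 F [-0.   1.1 -2.8] -> cm [ 0.13  0.05 -0.2 ] spin 0.05 tilt 0.02
```

jog_arm(deltas=[0,0,0,0.2,0,0,0,0,0.3,0,0,0,0,0.3,0,0,0,0,0.3,0])

```text
t: 17.08
tool_pos: [0.6632, -0.0286, 0.0779]
ee_rot: [3.141, 0.006, 0.003]
wrist_force: [-3.2, 0.7, 4.8]
width: 0.148
```

jog_arm(deltas=[0.15,0,0,0,0,0.4,0,0,0,0,0.7,0,0,0,0,0.7,0,0,0,0,0.7,0,0,-1,0,0.7,0,0,-4,0,0.7,0,0,-8,0,0.7,0,0,-11,0,0.7,0,0,-12,0,0.7,0,0,-12,0,0.7,0,0,-12,0])

```text
t: 18.0
tool_pos: [0.663, -0.0286, 0.1967]
ee_rot: [3.141, 0.006, 0.002]
wrist_force: [0.2, -0.5, -0.1]
width: 0.698
```

```bash
python3 - <<'E'
from h import *
im,d,o=grab('wrist'); save('w7',im); W=cloud('wrist',d,o['tool_pos'],o['ee_rot'])
r=np.hypot(W[...,0]-.662,W[...,1]+.029); k=(r>.066)&(r<.09)&(abs(W[...,2]-.078)<.012); q=W[k]
A=np.c_[q[:,:2]-[.662,-.029],np.ones(len(q))]; s,*_=np.linalg.lstsq(A,q[:,2],rcond=None); print(len(q),'flange plane',s, cv2.minEnclosingCircle(q[:,:2].astype(np.float32)))
k=(r<.02)&(W[...,2]>.105)&(W[...,2]<.117); print('post',W[k].mean(0))
delta(.54,-.293,.2,-4.6)
E
```

```text
10716 flange plane [-0.00021616  0.00010556  0.07796954] ((0.6606919169425964, -0.028294401243329048), 0.08213285356760025)
post [ 0.66189529 -0.02855616  0.11043139]
t 18.05 pos [ 0.6624 -0.0285  0.1946] yaw 0.2 w 0.699 F [ 0.8 -0.7 -0.8] -> cm [-12.35  26.4   -0.52] spin 0.97 tilt 0.12
```

View pics/w7.png

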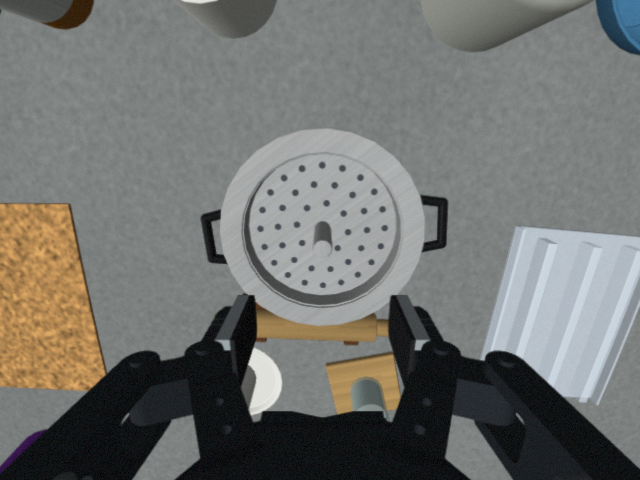

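The flange lies level at z = 0.078, within about 1 mm of the pot axis. Now the tray.

jog_arm(deltas=[0.45,-1.9,4,-2,0,0.45,-3.7,8,-2,0,0.45,-5.6,12,-2,0,0.45,-7.5,16,-2,0.9,0.45,-9.3,20,-2,0.9,0.45,-11,23.6,-2,0.9,0.45,-12,25.8,-2,0.9,0.45,-12.4,26.4,-2,0.9,0.45,-12.4,26.4,-2,0.9,0.45,-12.4,26.4,-2,0.9,0.45,-12.4,26.4,-2,0.9])

```text
t: 18.97
tool_pos: [0.5402, -0.2917, 0.2149]
ee_rot: [-3.138, 0.115, 0.002]
wrist_force: [0.0, -0.2, 0.1]
width: 0.451
```

```bash
python3 - <<'E'
from h import *
im,d,o=grab('wrist'); save('w8',im); W=cloud('wrist',d,o['tool_pos'],o['ee_rot'])
near=np.hypot(W[...,0]-.54,W[...,1]+.293)<.15
k=near&(abs(W[...,2]-.025)<.003); n,l,st,c=cv2.connectedComponentsWithStats(k.astype(np.uint8))
for i in range(1,n):
    if st[i,4]>200:
        q=W[l==i][:,:2]; (ce,s,a)=cv2.minAreaRect(q.astype(np.float32)*1000); print('ridge',st[i,4],np.round(ce,1),np.round(s,1),round(a,1))
k=near&(W[...,2]>.0025)&(W[...,2]<.03); print('tray',cv2.minAreaRect(W[k][:,:2].astype(np.float32)*1000))
delta(.54,-.293,.008,-4.6)
T=np.load('top.npz'); P=cloud('top',T['d']); k=(abs(P[...,2]-.004)<.0025)&(abs(P[...,0]-.559)<.14)&(abs(P[...,1]-.321)<.11); print('mat check z',np.median(P[k][:,2]))
E
```

```text
ridge 1927 [ 542.8 -248.3] [ 10.3 188.9] 85.5
ridge 1913 [ 539.1 -296.3] [ 10.  189.1] 85.4
ridge 1866 [ 540.4 -344.3] [ 11.  179.8] 85.8
tray ((545.251220703125, -292.2989501953125), (268.4668884277344, 252.6179962158203), 69.29978942871094)
t 19.02 pos [ 0.5404 -0.2914  0.2153] yaw -4.2 w 0.448 F [ 0.2 -0.2 -0.2] -> cm [-1.000e-02  1.800e-01  2.073e+01] spin 0.09 tilt 0.09
mat check z 0.0036431262863543257
```

View pics/w8.png

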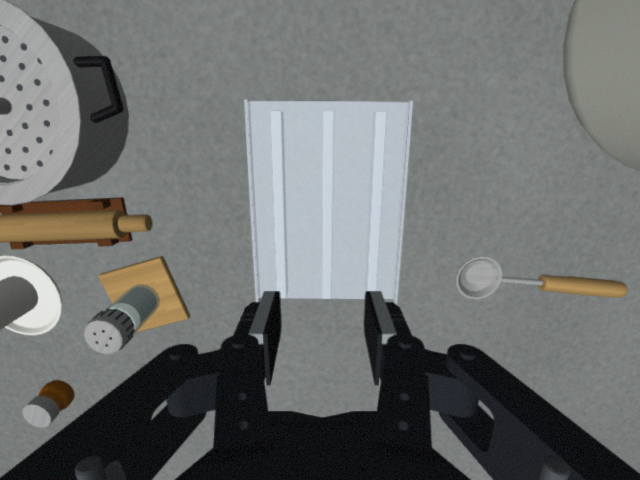

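```bash
python3 - <<'E'
from h import *
delta(.5391,-.2963,.010,-4.6)
E
```

```text
t 19.02 pos [ 0.5404 -0.2914  0.2153] yaw -4.2 w 0.448 F [ 0.2 -0.2 -0.2] -> cm [-0.07  0.52 20.53] spin 0.09 tilt 0.09
```

jog_arm(deltas=[0.45,-0.1,0.5,4,0.1,0.45,-0.1,0.5,8,0.1,0.45,-0.1,0.5,12,0.1,0.45,-0.1,0.5,16,0.1,0.45,-0.1,0.5,19,0.1,0.45,-0.1,0.5,20,0.1,0.45,-0.1,0.5,20,0.1,0.45,-0.1,0.5,20,0.1,0.45,-0.1,0.5,20,0.1])

```text
t: 19.77
tool_pos: [0.5404, -0.2984, 0.0197]
ee_rot: [3.137, -0.129, 0.007]
wrist_force: [0.0, -0.1, 0.9]
width: 0.453
```

```bash
python3 - <<'E'
from h import *
delta(.5391,-.2963,.009,-4.6)
E
```

```text
t 19.77 pos [ 0.5404 -0.2984  0.0197] yaw -4.7 w 0.453 F [ 0.  -0.1  0.9] -> cm [-0.15 -0.2   1.07] spin -0.02 tilt 0.28
```

jog_arm(deltas=[0.45,-0.1,-0.2,0.7,0,0.45,-0.1,-0.2,0.7,0,0.45,-0.1,-0.2,0.7,0])

```text
t: 20.02
tool_pos: [0.5379, -0.296, 0.0101]
ee_rot: [3.138, -0.131, 0.002]
wrist_force: [-0.7, -0.0, -0.9]
width: 0.45
```

jog_arm(deltas=[0.2,0.1,0,0,0,0,0.1,0,0,0,0,0.1,0,0,0,0,0.1,0,0,0,0,0.1,0,0,0,0,0.1,0,0,0])

```text
t: 20.52
tool_pos: [0.5389, -0.2962, 0.0099]
ee_rot: [3.138, -0.131, 0.001]
wrist_force: [-0.6, 0.8, 4.4]
width: 0.099
```

jog_arm(deltas=[0,0,0,-1,0,0,0,0,-2,0,0,0,0,-4,0,0,0,0,-7,0,0,0,0,-10,0,0,0,0,-13,0,0,0,0,-14,0,0,0,0,-14,0,0,0,0,-14,0])

```text
t: 21.27
tool_pos: [0.5385, -0.2959, 0.1485]
ee_rot: [-3.139, 0.131, 0.001]
wrist_force: [-0.5, -0.5, -5.6]
width: 0.095
```

```bash
python3 - <<'E'
from h import *
im,d,o=grab('wrist'); save('w9',im); W=cloud('wrist',d,o['tool_pos'],o['ee_rot'])-o['tool_pos']
k=(np.abs(W[...,0])<.13)&(np.abs(W[...,1])<.1)&(abs(W[...,2]-.015)<.012); n,l,st,c=cv2.connectedComponentsWithStats(k.astype(np.uint8))
for i in range(1,n):
    if st[i,4]>200:
        q=W[l==i]; (ce,s,a)=cv2.minAreaRect(q[:,:2].astype(np.float32)*1000); A=np.c_[q[:,:2],np.ones(len(q))]; print('ridge',st[i,4],np.round(ce,1),np.round(s,1),round(a,1),np.linalg.lstsq(A,q[:,2],rcond=None)[0].round(3))
delta(.5588,.3212,.2,-.8)
E
```

```text
ridge 3889 [ 28.3 -78.5] [  5.2 141.5] 85.3 [-0.038 -0.457 -0.028]
ridge 4015 [41.  73.6] [  5.2 141. ] 85.3 [ 0.042  0.506 -0.032]
ridge 9105 [43.3 44.7] [ 11.2 111.7] 84.9 [ 0.047  0.547 -0.012]
ridge 10044 [21.8  0.7] [145.5  35.1] 3.8 [-0.008  0.003  0.016]
ridge 9236 [ 35.3 -50.7] [ 11.1 111.7] 85.4 [-0.043 -0.535 -0.012]
t 21.32 pos [ 0.5379 -0.2955  0.1467] yaw -4.8 w 0.096 F [ 0.5  0.6 -6. ] -> cm [ -3.06 -61.64  -5.22] spin -0.79 tilt 0.2
```

View pics/w9.png

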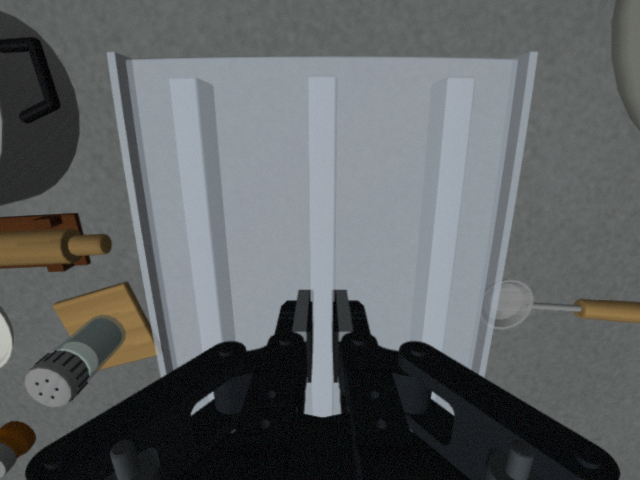

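The tray is level and centred in the grip. Raising it and carrying it across.

jog_arm(deltas=[0,0,0,-2,0,0,-0.1,-1.5,-4,0,0,-0.2,-4.5,-6,-0.1,0,-0.4,-8,-7,-0.2,0,-0.6,-12,-7,-0.3,0,-0.8,-16,-7,-0.4,0,-1,-20,-7,-0.5,0,-1.2,-24,-7,-0.6,0,-1.4,-28,-7,-0.7,0,-1.6,-32,-7,-0.8,0,-1.8,-36,-7,-0.8,0,-2,-40,-7,-0.8])

```text
t: 22.32
tool_pos: [0.5507, 0.1061, 0.2157]
ee_rot: [3.141, -0.021, -0.008]
wrist_force: [2.1, 0.4, -5.4]
width: 0.097
```

```bash
python3 - <<'E'
from h import *
im,d,o=grab('wrist');delta(.5585,.3215,.1,-.8)
E
```

```text
t 22.37 pos [0.5503 0.114  0.2155] yaw -0.4 w 0.095 F [-2.6  5.8 -5.4] -> cm [  0.76 -20.68  11.67] spin 0.09 tilt 0.48
```

jog_arm(deltas=[0,0.2,-4,0,0,0,0.4,-8,0,0,0,0.5,-12,1,0,0,0.6,-16,3,0,0,0.7,-19.5,5,0,0,0.7,-21,7,0,0,0.7,-21,9,0,0,0.7,-21,9,0,0,0.7,-21,9,0,0,0.7,-21,9,0])

```text
t: 23.2
tool_pos: [0.5619, 0.3134, 0.1291]
ee_rot: [3.141, -0.022, -0.001]
wrist_force: [1.1, 0.1, -4.3]
width: 0.098
```

```bash
python3 - <<'E'
from h import *
im,d,o=grab('wrist');delta(.5585,.3215,.030,-.8)
W=cloud('wrist',d,o['tool_pos'],o['ee_rot']);hsv=cv2.cvtColor(im,cv2.COLOR_RGB2HSV)
k=(hsv[...,1]>80)&(hsv[...,0]<30)&(abs(W[...,2]-.004)<.004)&(np.hypot(W[...,0]-.559,W[...,1]-.321)<.17); q=W[k][:,:2]; print(k.sum(),cv2.minAreaRect(q.astype(np.float32)*1000)); print(np.percentile(q,[.5,99.5],axis=0))
save('w10',im)
E
```

```text
t 23.25 pos [0.5625 0.3135 0.1305] yaw -0.8 w 0.094 F [-0.5  0.5 -4.6] -> cm [-0.42 -0.79 10.05] spin -0.01 tilt 0.08
0 ((0.0, 0.0), (0.0, 0.0), 0.0)Traceback (most recent call last):
  File "<stdin>", line 4, in <module>
    return _quantile_unchecked(
        a, q, axis, out, overwrite_input, method, keepdims, weights)
    return _ureduce(a,
                    func=_quantile_ureduce_func,
    ...<5 lines>...
                    overwrite_input=overwrite_input,
                    method=method)
    r = func(a, **kwargs)
    result = _quantile(arr,
                       quantiles=q,
    ...<2 lines>...
                       out=out,
                       weights=wgt)
    slices_having_nans = np.isnan(arr[-1, ...])
                                  ~~~^^^^^^^^^
IndexError: index -1 is out of bounds for axis 0 with size 0
```

jog_arm(deltas=[0,-0.4,-0.8,3,0,0,-0.4,-0.8,6,0,0,-0.4,-0.8,8.5,0,0,-0.4,-0.8,10,0,0,-0.4,-0.8,10.4,0,0,-0.4,-0.8,10.4,0,0,-0.4,-0.8,10.4,0])

```text
t: 23.83
tool_pos: [0.5592, 0.3223, 0.0278]
ee_rot: [-3.14, 0.022, -0.005]
wrist_force: [1.6, 0.6, -3.8]
width: 0.099
```

```bash
python3 - <<'E'
from h import *
im,d,o=grab('wrist');delta(.5585,.3215,.014,-.8)
E
```

```text
t 23.88 pos [0.5595 0.3226 0.0284] yaw -0.8 w 0.095 F [-0.6  0.6 -4.6] -> cm [-0.11  0.11  1.44] spin -0.0 tilt 0.26
```

jog_arm(deltas=[0,-0.1,0.1,0.6,0,0,-0.1,0.1,1.1,0,0,-0.1,0.1,1.3,0,0,-0.1,0.1,1.3,0,0,-0.1,0.1,1.3,0])

```text
t: 24.3
tool_pos: [0.5575, 0.3215, 0.0139]
ee_rot: [-3.141, 0.021, -0.003]
wrist_force: [-1.4, -1.9, 3.4]
width: 0.095
```

Contact at the expected height. Releasing to a limited opening, then rising.

jog_arm(deltas=[0.1,0,0,0,0,0.3,0,0,0,0,0.45,0,0,0,0,0.45,0,0,0,0,0.45,0,0,-1,0,0.45,0,0,-3,0,0.45,0,0,-7,0,0.45,0,0,-11,0,0.45,0,0,-15,0,0.45,0,0,-19,0,0.45,0,0,-19,0,0.45,0,0,-19,0])

```text
t: 25.3
tool_pos: [0.5582, 0.322, 0.2078]
ee_rot: [-3.137, 0.021, -0.012]
wrist_force: [-0.5, -0.1, -0.9]
width: 0.45
```

jog_arm(deltas=[0.45,-4,0,-3,0,0.45,-8,0,-3,0,0.45,-12,0,-3,0,0.45,-12,0,-3,0,0.45,-12,0,-3,0])

```text
t: 25.72
tool_pos: [0.4348, 0.323, 0.2317]
ee_rot: [3.141, -0.018, -0.001]
wrist_force: [0.8, 0.2, 1.2]
width: 0.452
```

```bash
cat > fin.py <<'E'
from h import *
im,d,o=grab('wrist'); save('w11',im); W=cloud('wrist',d,o['tool_pos'],o['ee_rot']);hsv=cv2.cvtColor(im,cv2.COLOR_RGB2HSV)
near=np.hypot(W[...,0]-.559,W[...,1]-.321)<.17
k=near&(abs(W[...,2]-.029)<.003); n,l,st,c=cv2.connectedComponentsWithStats(k.astype(np.uint8))
for i in range(1,n):
    if st[i,4]>200:
        q=W[l==i]; (ce,s,a)=cv2.minAreaRect(q[:,:2].astype(np.float32)*1000); print('ridge',st[i,4],np.round(ce,1),np.round(s,1),round(a,1),q[:,2].mean())
k=near&(hsv[...,1]>80)&(hsv[...,0]<30)&(abs(W[...,2]-.004)<.003); print('mat',cv2.minAreaRect(W[k][:,:2].astype(np.float32)*1000))
im,d,o=grab('top'); P=cloud('top',d)
def near(x,y,z,r,n,t=.004):
    k=(abs(P[...,2]-z)<t)&(np.hypot(P[...,0]-x,P[...,1]-y)<r); print(n,k.sum(),cv2.minEnclosingCircle(P[k][:,:2].astype(np.float32)))
near(.454,-.078,.088,.035,'shaker'); near(.466,.071,.061,.035,'cup'); near(.662,-.029,.078,.09,'flange'); near(.662,-.029,.111,.02,'post')
save('top2',im); delta(.5,.3,.2)
E
python3 fin.py
```

```text
ridge 1986 [543.5 370. ] [ 11.  159.6] 89.2 0.02895778546175212
ridge 1942 [542.8 321.5] [ 10.  159.3] 89.6 0.028976347843797046
ridge 1967 [542.3 274.1] [ 10.8 159.6] 89.2 0.028969850721720255
mat ((535.0447387695312, 320.7737121582031), (180.2786407470703, 192.31935119628906), 89.41128540039062)
shaker 280 ((0.4538615047931671, -0.07825977355241776), 0.018888099119067192)
cup 107 ((0.4687851369380951, 0.07264276593923569), 0.023003755137324333)
flange 2069 ((0.6639013290405273, -0.026346037164330482), 0.08234500139951706)
post 39 ((0.6631946563720703, -0.026414625346660614), 0.007448934018611908)
t 25.82 pos [0.4371 0.3228 0.2316] yaw -0.8 w 0.45 F [0.3 0.6 0.5] -> cm [6.32 2.19 3.16] spin 0 tilt 0.04
```

View pics/top2.png

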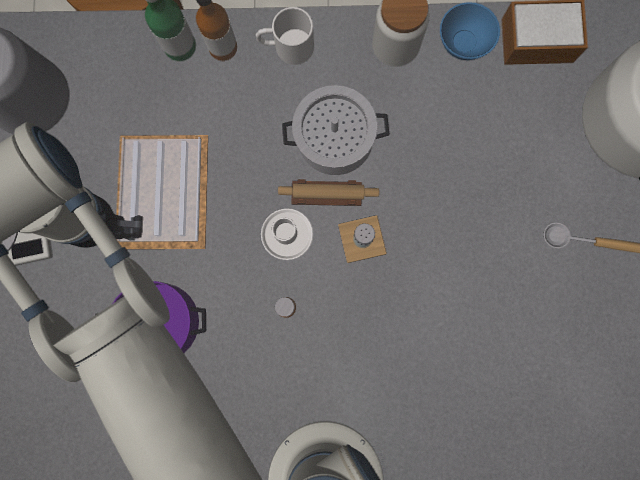

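The final top view shows the tray square on the mat (162,192), insert in the pot (335,128), cup on the saucer (286,232), shaker on the coaster (363,236), and the pin unmoved (328,192). From the ridges' near ends the tray's centre is (0.558, 0.3215), against the mat's (0.557, 0.321). Handing in.

```bash
python3 -c "
from rig import *
print(close_job())"
```

```text
the job is handed in; nothing more can be done
None
```

I took the stack apart in the required order and handed the job in at about 26 s on the robot's clock. Everything is released, and the arm is clear above the table. The hand-in itself gave no verdict.

The last checks, from the wrist and top cameras:

| Item | Distance from its place | Notes |
|---|---|---|
| Shaker on coaster | about 2 mm or less | upright |
| Cup on saucer | about 3 mm or less | upright |
| Insert in pot | about 1–3 mm | flange level at z = 0.078 m, where it should lie on the rim |
| Tray on mat | about 2 mm or less | less than 1° off square; ridge tops at 0.029 m, so it lies flat |

- **Rolling pin:** it looks unmoved in the final top view; I did not measure it.
- **Camera disagreement:** the wrist and top views differ by about 2–3 mm on the cup and insert. That is close to the stated calibration error and well inside the limits.
- **Failed checks:** the pot rim and the mat were hidden beneath their loads when I tried to re-measure them just before placing. I relied on the earlier top-view positions, and the checks after placing agreed with them.
- **Cut-off view:** the last wrist view cut off the far end of the tray and mat, so I took the tray's position along the mat from their near ends.

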